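# Pack the sanding block, shut the case and bar it

### The job

Take the blue-handled sanding block off the sloping display stand and set it down (do not drop it) flat, rough side down, in the empty middle bay of the open case, its long side running front to back. Then swing the green lid gently all the way shut, and only then swing the red-ended bar fully down flat across the lid. Leave the other goods on the counter where they are, and finish clear of everything.

Things in the scene. Friction and masses are not known exactly. Their poses are not given: they have to be found in the camera images.
- block_mid (a point): Centre of the loose sanding block, 23 mm above its underside; x along its 120 mm length, y across its 66 mm width, z from the brown rough underside up. Black base 120 x 66 x 14 mm; on it, centred, a blue grip ridge 100 long, 36 wide, 32 mm high (46 overall). 0.18 to 0.35 kg. At the start it lies on the stand's 26 degree slope: x points up the slope, z leans to the stand's front.
- stand: Fixed white display stand; origin on the table, x to its rear (up the slope), y to its left. Base 160 x 250 x 12 mm, its middle 60 mm behind (+x of) the origin. Slope 160 long, 120 mm wide, rising 26 degrees to +x; its middle is at x = 60 mm, height 85 mm. A red lip at its low end, 12 mm above the slope, stops the block.
- rail (a point): Middle of the stand's yellow rail, 320 mm above the table, at the stand's x = 50 mm. The rail is 40 deep (x), 20 high and 250 mm long (along y), on two 12 mm posts at its y = +-117 mm. It lies right above the block and bars a straight-down approach: come in from the front, square to the slope, and lift the block off square to the slope.
- case: Fixed grey case; origin under its centre on the table, x to the rear (hinge side), y to its left. Outside 160 (x) x 240 (y) x 75 mm high, walls and floor 5 mm. Bay: centred on the origin, floor at z = 5 mm, 150 (x) x 114 mm (y) between ribs at y = +-59.5 mm that rise to z = 19 mm. Short rolls up to z = 35 mm are fixed beyond the ribs.
- lid (a joint): Angle of the green lid (160 x 240 x 10 mm) about its hinge: 0 is shut flat on the case, 1.57 upright, more leans back to the rear. Starts at 1.62 to 1.85 rad. A friction hinge holds it wherever it is left; it moves under 1 to 3 N near its free edge.
- lid_hinge (a point): Middle of the lid's hinge axis, which runs along the case's y, at case x = 80 mm, z = 75 mm. Axes as the case. It is in the plane of the lid's inner face.
- lid_edge (a point): Middle of the lid's free edge, 160 mm from the hinge and 5 mm above the inner face (mid thickness); the lid's outer face is 10 mm from its inner face.
- bar (a joint): Angle of the swing bar about its pivot: 0 is down, flat across the shut lid and pointing to the case's -y; 1.57 upright; more leans out to the case's +y. Starts at 1.7 to 1.95 rad. Friction holds it wherever it is left; it moves under 1 to 2 N near its end.
- bar_pivot (a point): Pivot of the swing bar on the case's left (+y) side, at case x = -45 mm, y = 130.5 mm, z = 91 mm; its axis runs along the case's x. Axes as the case.
- bar_end (a point): Tip of the swing bar, 155 mm from the pivot along the bar's middle line. The bar is steel, 18 mm wide (along case x) and 8 mm thick, its last 45 mm a red grip 24 mm wide and 10 mm thick.
- roll_brown: bystander: brown abrasive roll standing upright, 68 mm diameter, 60 mm high; leave it where it is. Origin at its underside.
- roll_yellow: bystander: yellow roll standing upright, 80 mm diameter, 100 mm high; leave it where it is. Origin at its underside.
- roll_white: bystander: white roll standing upright, 76 mm diameter, 70 mm high; leave it where it is. Origin at its underside.
- glue: bystander: orange bottle, 56 mm diameter, 150 mm high; leave it where it is. Origin at its underside.
- tin: bystander: tin can, 72 mm diameter, 85 mm high; leave it where it is. Origin at its underside.
- screwdriver: bystander: screwdriver with red handle, lying, 200 mm long; leave it where it is. Origin at its underside.
- hammer: bystander: hammer with wooden handle, lying, 260 mm long; leave it where it is. Origin at its underside.
- block: The same sanding block; origin at the centre of its underside, axes as block_mid.
Not all that is in view belongs to the job. Of the things like the block, leave any that is pink; of the rest the smaller one is meant.

How it is judged (in metres and radians):
On the way, in this order (a step that is already met when the one before it is completed fails the run):
1. the block lies flat, rough side down, in the middle bay, let go, with the lid still open (x of block_mid in the frame of case between -0.02 and 0.02 m and y of block_mid in the frame of case between -0.03 and 0.03 m and z of block_mid in the frame of case between 0.022 and 0.034 m and angle between block_mid's own z axis and vertical below 0.12 rad and value of joint lid above 1 rad and contact force between the fingers and block below 0.2 N), for 0.2 s.
2. the lid is fully shut (value of joint lid below 0.05 rad), for 0.2 s.
3. the bar is fully down (value of joint bar below 0.06 rad and value of joint lid below 0.05 rad), for 0.2 s.
At the end, for the whole second after the job is handed in: The block lies flat, rough side down, in the middle bay (centre within 20 mm in x and 30 mm in y of the bay's centre, 22 to 34 mm above the case's underside), within 0.12 rad of level, at rest; the lid is within 0.05 rad of shut; the bar is within 0.06 rad of fully down (all of step 3 and x of block_mid in the frame of case between -0.02 and 0.02 m and y of block_mid in the frame of case between -0.03 and 0.03 m and z of block_mid in the frame of case between 0.022 and 0.034 m and angle between block_mid's own z axis and vertical below 0.12 rad and linear speed of block below 0.02 m/s); the robot touches nothing.
It fails at once if the block is dropped into the case (faster than 0.6 m/s inside it) (horizontal distance between block_mid and case below 0.06 m and z of block_mid in the frame of case below 0.06 m and linear speed of block above 0.6 m/s).
It fails at once if the lid is slammed (closing faster than 2.5 rad/s) (velocity of joint lid below -2.5 rad/s).
It fails at once if the bar is swung down while the lid is open (value of joint lid above 0.2 rad and value of joint bar below 0.8 rad).
It fails at once if other goods on the counter are moved more than 40 mm (distance of any of roll_brown, roll_yellow, roll_white, glue, tin, screwdriver, hammer from where it was at the start of the episode above 0.04 m).
It also fails if it takes over 72 s, if anything falls off the work surface, if the arm or the gripper's body presses on something with over 40 N, if the wrist force passes 120 N, or if a joint passes its speed limit or range.

### The arm

A 7-joint arm with a two-finger parallel gripper is mounted at the origin on the work surface. World frame = base frame: x ahead of the robot, y to its left, z up, the work surface at z = 0. Lengths are in m, angles in degrees, forces in N, time in s.
With the tool pointing down it reaches from about 0.425 to 0.875 m from the base axis. Payload 9.9 kg.
Tool frame: the origin (TCP) lies between the finger pads; the fingertips stand 14 mm ahead of it and the grasp point (between the pads) lies 5 mm behind it; z points along the fingers, y is the line along which they close (so a half turn about z gives the same grasp; the last joint's range is limited). The gripper opens to 85 mm and grips with 20 to 120 N. Pads are 22 mm wide; open, the fingers measure 114 mm over their backs; the gripper's body (76 mm by 85 mm) begins 54 mm behind the grasp point. The pads swing forward as they close: fully open they stand 13 mm farther back than shut.
Start: joints at [-70.061, 32.985, 1.427, 82.34, -0.859, 64.687, -3.237], TCP at [0.282, 0.613, 0.245] pointing down, gripper open.
Joint ranges: [-157.87, 157.87], [-19.46, 123.44], [-87.15, 90], [11.01, 140.99], [-62.26, 242.26], [9.8, 113.94], [-161.44, 161.44]. Speed limits (degrees/s): [127.2, 127.2, 172.46, 172.46, 180, 180, 180].

### API

Orientations are given as a 3x3 rotation matrix whose columns are the frame's x, y, z axes.
In Python, from cell import arm gives the robot as it stands.
- The arm moves only by the tool carry_out, never from a script. Its argument "plan" is a list of rows, each an object of numbers: "tx", "ty", "tz": the shift along the tool's x, y, z in mm; "wx", "wy", "wz": the turn, a rotation vector about the tool's x, y, z in degrees; "fingers": the finger opening in mm, from 0 to 85.4. In form: [{"tx": .., "ty": .., "tz": .., "wx": .., "wy": .., "wz": .., "fingers": ..}, ...]. A call has 1 to 8 rows; each row shifts and turns the commanded pose from where the row before left it, along the tool's axes as they then stand; what a row does not reach is not made up. A row lasts 1/8 s, in which the tool goes at most 62.5 mm and 10.7 degrees, less where a joint would pass 70% of its speed; a pose out of reach is approached as far as the arm can. A call is refused whole if a number of a shift passes 62.5 or a number of a turn 10.7, either way. A call with a gripper value outside its range is refused whole. The fingers move at their own pace and stop on an object; the grip force is fixed at half the most. Time passes only in rows, so rows that do not move let the fingers close. It gives the time, the measured TCP pose, the force, the opening and the grip force at its end, in the units of the state.
- arm.sense(): the state, without advancing time (a new reading comes with each control period).
- arm.capture(name): name is "side" or "top" or "wrist"; returns the picture (480x640x3 uint8, red, green, blue); there is no depth.
- arm.camera_params(name): a dict with "fx", "fy", "cx", "cy" (pixels), "dist" ([k1, k2, p1, p2, k3] as OpenCV has them; the pictures are not rectified), "eye" and "orientation" of the camera in the world; the wrist camera has in their place "tool_from_camera" (4x4, takes a point from camera to tool coordinates, whose origin is the TCP and whose axes are the flange's). Camera axes: x right, y down, z forward; pixel columns grow to the right and rows downward; lengths in m; the calibration is good to about 2 mm. A picture is of the moment at which its call begins: read the wrist's pose just before it. camera_params takes no time and is no camera call.
- arm.hand_in(): hands the job in; it is judged then, once.
Trained networks look in the newest picture that a camera, given by its name, has taken for a name from the list of things; names that differ only in an ending like _2 or _b are one class to them, and where a whole thing is asked for, a point or a joint stands for the part that bears it (a point fixed in the world has none). Each returns a list of dicts, best first, with "score" (0 to 1); they miss things now and then, are a little off and sometimes report something else, mostly with a low value. They report only what shows in the picture. A call takes as long as a camera call. They do not tell look-alikes from the thing itself.
- arm.search_frame(thing, camera): "box" ([left, top, right, bottom] in pixels, round what is visible of it).
- arm.trace(thing, camera): "region" (480x640 bool, what is visible of it) and "box" ([left, top, right, bottom] in pixels, round what is visible of it).
- arm.spot_point(thing, camera): "xy" ([column, row] in pixels: a listed point, or the origin of a listed thing).
The state is a dict: "clock": time; "joint_pos": joint angles; "joint_vel": joint speeds; "effort": joint torques, N m; "eef_pos": TCP position; "eef_rot": TCP orientation; "ft_force": force on the tool from outside, world axes, zero at the start; "ft_torque": the same for the moment, N m; "opening": finger opening in m; "finger_force": force on a finger pad.
Only numpy, scipy, OpenCV 4.12 (cv2) and the standard library are available. Lean on these libraries where they do the work, as an engineer would, in place of code of your own. Each camera call takes 0.05 s, during which the arm holds its last target. There are 200 camera calls.

## Working session

There is one attempt and no reset: what is moved stays moved. The work goes in short steps, Python scripts to look and compute and a tool call to move; the robot and the scene stay as the last step left them, time stands still between calls to the robot, and variables do not carry over. Pictures are saved under pics/ and viewed, at most 10 in all, crops included, and the job is handed in when it is done.

Besides the shell and the picture viewer there is one more tool, called after "Call:" as name(argument=value, ...), one argument or row to a line, values as JSON. carry_out: Moves the arm, as the interface text tells. Its arguments: {"type":"object","properties":{"plan":{"type":"array"}},"required":["plan"]}

```bash
mkdir -p pics; ls
python3 - <<'E'
from cell import arm
import cv2, numpy as np
s=arm.sense(); print(s['clock'],s['eef_pos'],np.round(s['eef_rot'],3).tolist(),s['opening'])
a=arm.capture('side');b=arm.capture('top')
cv2.imwrite('pics/side0.png',a[:,:,::-1]);cv2.imwrite('pics/top0.png',b[:,:,::-1])
for c in('side','top','wrist'):print(c,arm.camera_params(c))
for c in('side','top'):
  for t in ['block_mid','rail','lid_hinge','lid_edge','bar_pivot','bar_end','case','stand']:
    print(c,t,[(np.round(d['xy'],1).tolist(),round(d['score'],2)) for d in arm.spot_point(t,c)][:4])
E
```

```text
pics
0.0 [0.28229433 0.61264261 0.24443219] [[-0.908, 0.418, -0.001], [0.418, 0.908, -0.002], [-0.0, -0.002, -1.0]] 0.08553481558804119
side {'fx': 609.5773523647049, 'fy': 609.5773523647049, 'cx': 320.77344558882004, 'cy': 234.17956013253885, 'dist': array([-0.03365992,  0.        ,  0.        ,  0.        ,  0.        ]), 'eye': array([-0.06853751, -0.72473374,  1.34789936]), 'orientation': array([[ 0.82421704, -0.41495807,  0.38532594],
       [-0.56609581, -0.62085561,  0.54228576],
       [ 0.01420592, -0.66509256, -0.74662579]])}
top {'fx': 568.5264627726922, 'fy': 568.5264627726922, 'cx': 310.96005098974814, 'cy': 239.09597680953397, 'dist': array([-0.02586427,  0.        ,  0.        ,  0.        ,  0.        ]), 'eye': array([0.30154781, 0.11732946, 1.54705329]), 'orientation': array([[-0.00667657, -0.98729489,  0.15875841],
       [-0.9999425 ,  0.00525926, -0.00934594],
       [ 0.00839224, -0.15881168, -0.98727322]])}
wrist {'fx': 408.8407164860267, 'fy': 408.8407164860267, 'cx': 316.42935085334517, 'cy': 240.99689779205207, 'dist': array([-0.04092033,  0.        ,  0.   
[... 604 characters left out ...]
.5, 302.2], 0.96), ([305.5, 255.8], 0.69)]
side bar_pivot [([379.6, 325.5], 0.91), ([417.1, 373.9], 0.72)]
side bar_end [([381.7, 279.2], 0.81), ([474.2, 302.4], 0.72)]
side case [([417.5, 374.2], 0.95), ([307.4, 253.3], 0.27)]
side stand [([311.2, 250.7], 0.97)]
top block_mid [([143.6, 323.4], 0.92), ([260.2, 211.1], 0.86), ([244.3, 357.7], 0.76)]
top rail [([257.0, 193.6], 0.94)]
top lid_hinge [([447.4, 201.2], 0.67), ([267.6, 237.7], 0.56)]
top lid_edge [([470.2, 174.6], 0.71)]
top bar_pivot [([400.1, 238.8], 0.82), ([466.2, 313.7], 0.34)]
top bar_end [([399.0, 226.9], 0.5)]
top case [([440.8, 232.4], 0.6), ([400.0, 241.6], 0.32)]
top stand [([266.6, 237.9], 0.81), ([399.1, 227.8], 0.67)]
```

View pics/side0.png

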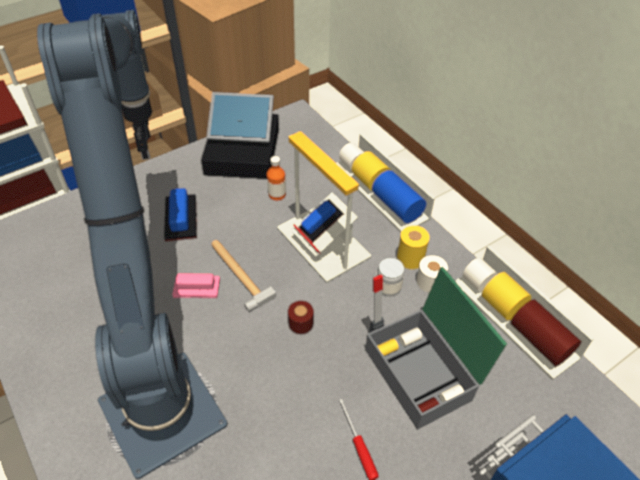

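View pics/top0.png

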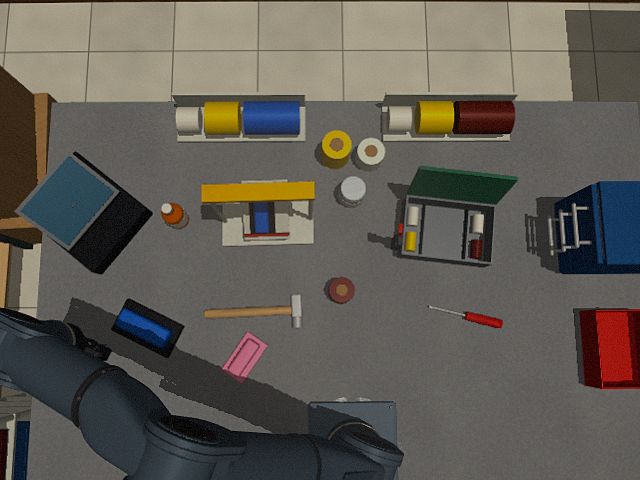

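Block candidates:
- Top (144,323): blue, about 70 px long, lying on the table.
- Top (260,211): blue, on the sloping stand, and smaller.
- Top (244,358): pink, so excluded.

The one on the stand fits, being blue, the smaller of the two blues and on the slope. I'll confirm it in a crop and fit the poses.

```bash
cat > h.py <<'E'
import numpy as np, cv2
from scipy.optimize import least_squares
from cell import arm
def cam(c,s=None):
    p=arm.camera_params(c)
    K=np.array([[p['fx'],0,p['cx']],[0,p['fy'],p['cy']],[0,0,1]])
    if c=='wrist':
        T=np.eye(4);T[:3,:3]=s['eef_rot'];T[:3,3]=s['eef_pos'];T=T@p['tool_from_camera'];R,e=T[:3,:3],T[:3,3]
    else: R,e=p['orientation'],p['eye']
    return R,e,K,np.array(p['dist'])
def proj(C,P):
    R,e,K,d=C; r=cv2.Rodrigues(R.T)[0]
    return cv2.projectPoints(np.array(P,float).reshape(-1,1,3),r,-R.T@e,K,d)[0].reshape(-1,2)
def T(x,y,yaw,pts):
    c,s=np.cos(yaw),np.sin(yaw); return np.array(pts)@np.array([[c,s,0],[-s,c,0],[0,0,1]])+[x,y,0]
def best(t,c):
    r=arm.spot_point(t,c); return [(d['xy'],d['score']) for d in r]
def casepts(lid,bar):
    return dict(case=(0,0,0),lid_hinge=(.08,0,.075),
     lid_edge=(.08-.16*np.cos(lid)+.005*np.sin(lid),0,.075+.16*np.sin(lid)+.005*np.cos(lid)),
     bar_pivot=(-.045,.1305,.091),bar_end=(-.045,.1305-.155*np.cos(bar),.091+.155*np.sin(bar)))
E
python3 - <<'E'
from h import *
S,Tp=cam('side'),cam('top')
ob={'stand':[(311.2,250.7),(266.6,237.9)],'rail':[(323.3,160.8),(257,193.6)],'block_mid':[(319.5,218.4),(260.2,211.1)],
'lid_hinge':[(448.2,342.2),(447.4,201.2)],'lid_edge':[(474.5,302.2),(470.2,174.6)],'bar_pivot':[(379.6,325.5),(400.1,238.8)],'bar_end':[(381.7,279.2),(399,226.9)],'case':[(417.5,374.2),(440.8,232.4)]}
def tri(o):
    f=lambda X:np.r_[proj(S,[X])[0]-o[0],proj(Tp,[X])[0]-o[1]]
    r=least_squares(f,[.4,0,.1]); return r.x,r.cost
for k,o in ob.items(): x,c=tri(o);print(k,np.round(x,4),round(c,1))
def res(pts,p): 
    r=[]
    for k,v in pts.items():
        P=T(*p,[v]); r+= [proj(S,P)[0]-ob[k][0],proj(Tp,P)[0]-ob[k][1]]
    return np.concatenate(r)
sp={'stand':(0,0,0),'rail':(.05,0,.32),'block_mid':(.032,0,.097)}
r=least_squares(lambda p:res(sp,p),[.4,.2,0],loss='soft_l1');print('stand',r.x,np.round(r.fun,1))
r=least_squares(lambda p:res(casepts(p[3],p[4]),p[:3]),[.4,-.2,0,1.7,1.8],loss='soft_l1');print('case',r.x,np.round(r.fun,1))
a=cv2.imread('pics/side0.png');b=cv2.imread('pics/top0.png')
i=np.vstack([np.hstack([cv2.resize(a[160:300,240:380],(400,400),interpolation=2),cv2.resize(b[160:300,190:330],(400,400),interpolation=2)])])
cv2.imwrite('pics/crop1.png',i)
E
```

```text
stand [ 0.5617  0.2221 -0.0034] 7.6
rail [0.6038 0.2232 0.3212] 1.8
block_mid [0.609  0.2356 0.0958] 0.0
lid_hinge [ 0.6418 -0.2618  0.0776] 2.4
lid_edge [ 0.6688 -0.2774  0.241 ] 2.7
bar_pivot [ 0.5377 -0.1308  0.0757] 0.0
bar_end [ 0.5442 -0.1045  0.2292] 1.5
case [ 0.5674 -0.2583 -0.0066] 0.1
stand [0.56116717 0.22375312 0.03898174] [-3.2 -0.5  0.4 -2.5  0.5 -1.  -0.5 -4.2 -2.3  4.2  3.9  6. ]
case [ 0.56453341 -0.26076185 -0.12203867  1.73226201  1.68196531] [ 0.4 -0.1  1.3  0.9  1.5  3.1  3.7 -2.  -1.5  0.7 -1.7 -2.7 -1.4 -4.5
 -0.9 -0.2 -1.6 -1.5  3.5  0.3]
```

View pics/crop1.png

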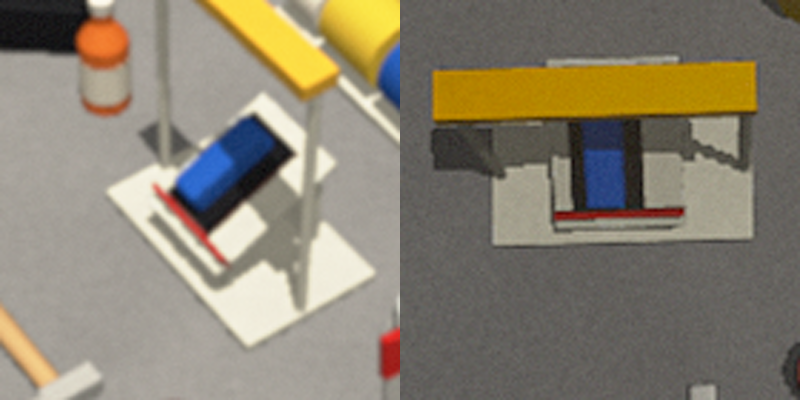

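The crop shows the blue-gripped block on the stand behind the red lip, and it is the smaller of the two blues. In the top view it sits slightly left of the stand's middle. I'll plan the pre-grasp in front of it.

```bash
cat >> h.py <<'E'
from scipy.spatial.transform import Rotation as Ro, Slerp
def plan(pos,R,n,pos0=None,R0=None):
    s=arm.sense(); p0=s['eef_pos'] if pos0 is None else np.array(pos0); R0=s['eef_rot'] if R0 is None else R0
    sl=Slerp([0,1],Ro.from_matrix([R0,R])); P=np.array(p0,float);A=Ro.from_matrix(R0)
    for k in range(1,n+1):
        q=p0+(np.array(pos)-p0)*k/n; B=sl(k/n)
        d=np.round(A.inv().apply(q-P)*1e3,1); w=np.round((A.inv()*B).as_rotvec(degrees=True),1)
        print(dict(zip(['tx','ty','tz','wx','wy','wz'],d.tolist()+w.tolist())))
        P=P+A.apply(d/1e3);A=A*Ro.from_rotvec(w,degrees=True)
    print('end',np.round(P,4))
def Rt(yaw,tilt):  # tool x to -x/front, y to left, z down; tilt deg: leaning like slope
    return Ro.from_euler('z',yaw,degrees=True).as_matrix()@(lambda a:np.array([[-np.cos(a),0,np.sin(a)],[0,1,0],[-np.sin(a),0,-np.cos(a)]]))(np.radians(tilt))
E
python3 - <<'E'
from h import *
plan([.53,.235,.25],Rt(1.5,26),11)
E
```

```text
{'tx': -34.8, 'ty': -21.8, 'tz': -0.4, 'wx': -0.5, 'wy': -2.3, 'wz': -2.3}
{'tx': -33.9, 'ty': -23.2, 'tz': 0.7, 'wx': -0.6, 'wy': -2.3, 'wz': -2.4}
{'tx': -32.9, 'ty': -24.6, 'tz': 1.9, 'wx': -0.5, 'wy': -2.4, 'wz': -2.3}
{'tx': -31.7, 'ty': -25.9, 'tz': 3.0, 'wx': -0.6, 'wy': -2.3, 'wz': -2.4}
{'tx': -30.5, 'ty': -27.2, 'tz': 3.9, 'wx': -0.5, 'wy': -2.3, 'wz': -2.3}
{'tx': -29.2, 'ty': -28.5, 'tz': 4.9, 'wx': -0.5, 'wy': -2.3, 'wz': -2.4}
{'tx': -27.8, 'ty': -29.8, 'tz': 5.8, 'wx': -0.6, 'wy': -2.4, 'wz': -2.3}
{'tx': -26.3, 'ty': -30.8, 'tz': 6.6, 'wx': -0.5, 'wy': -2.3, 'wz': -2.3}
{'tx': -24.7, 'ty': -32.0, 'tz': 7.4, 'wx': -0.6, 'wy': -2.3, 'wz': -2.4}
{'tx': -23.1, 'ty': -33.0, 'tz': 7.9, 'wx': -0.5, 'wy': -2.3, 'wz': -2.3}
{'tx': -21.3, 'ty': -34.0, 'tz': 8.6, 'wx': -0.6, 'wy': -2.3, 'wz': -2.4}
end [0.5299 0.235  0.25  ]
```

Call:
carry_out(
  plan=[
    {"tx": -35, "ty": -22, "tz": 0, "wx": -0.5, "wy": -2.3, "wz": -2.3, "fingers": 85},
    {"tx": -34, "ty": -23, "tz": 1, "wx": -0.6, "wy": -2.3, "wz": -2.4, "fingers": 85},
    {"tx": -33, "ty": -25, "tz": 2, "wx": -0.5, "wy": -2.4, "wz": -2.3, "fingers": 85},
    {"tx": -32, "ty": -26, "tz": 3, "wx": -0.6, "wy": -2.3, "wz": -2.4, "fingers": 85},
    {"tx": -30, "ty": -27, "tz": 4, "wx": -0.5, "wy": -2.3, "wz": -2.3, "fingers": 85},
    {"tx": -29, "ty": -28, "tz": 5, "wx": -0.5, "wy": -2.3, "wz": -2.4, "fingers": 85},
    {"tx": -28, "ty": -30, "tz": 6, "wx": -0.6, "wy": -2.4, "wz": -2.3, "fingers": 85},
    {"tx": -26, "ty": -31, "tz": 7, "wx": -0.5, "wy": -2.3, "wz": -2.3, "fingers": 85},
  ],
)

```text
clock: 1.9
eef_pos: [0.4632, 0.3368, 0.2474]
eef_rot: [[-0.94, 0.097, 0.327], [0.099, 0.995, -0.012], [-0.327, 0.021, -0.945]]
ft_force: [0.5, 0.2, -0.8]
opening: 0.0851
finger_force: 0.0
```

Call:
carry_out(
  plan=[
    {"tx": -25, "ty": -32, "tz": 7, "wx": -0.6, "wy": -2.3, "wz": -2.4, "fingers": 85},
    {"tx": -23, "ty": -33, "tz": 8, "wx": -0.5, "wy": -2.3, "wz": -2.3, "fingers": 85},
    {"tx": -21, "ty": -34, "tz": 9, "wx": -0.6, "wy": -2.3, "wz": -2.4, "fingers": 85},
    {"tx": 0, "ty": 0, "tz": 0, "wx": 0, "wy": 0, "wz": 0, "fingers": 85},
    {"tx": 0, "ty": 0, "tz": 0, "wx": 0, "wy": 0, "wz": 0, "fingers": 85},
  ],
)

```text
clock: 2.52
eef_pos: [0.5299, 0.2354, 0.2484]
eef_rot: [[-0.899, -0.027, 0.438], [-0.023, 1.0, 0.013], [-0.438, 0.001, -0.899]]
ft_force: [-0.2, 1.1, -0.2]
opening: 0.085
finger_force: 0.0
```

Run:
```python
from h import *
s=arm.sense();print(s['clock'],s['eef_pos'],np.round(s['eef_rot'],3).tolist())
w=arm.capture('wrist');cv2.imwrite('pics/w1.png',w[:,:,::-1])
C=cam('wrist',s)
for t in('block_mid','block','rail'):print(t,best(t,'wrist'))
print(proj(C,[[.609,.2356,.0958]]))
for d in arm.trace('block','wrist'):print(d['box'],d['score'])
```

```text
2.525 [0.52987939 0.23539319 0.24840341] [[-0.899, -0.027, 0.438], [-0.023, 1.0, 0.013], [-0.438, 0.001, -0.899]]
block_mid [([313.0, 228.1], 0.91)]
block [([314.0, 215.0], 0.9)]
rail []
[[314.21037255 221.78489528]]
[267.8, 142.5, 357.1, 299.8] 0.56
```

View pics/w1.png

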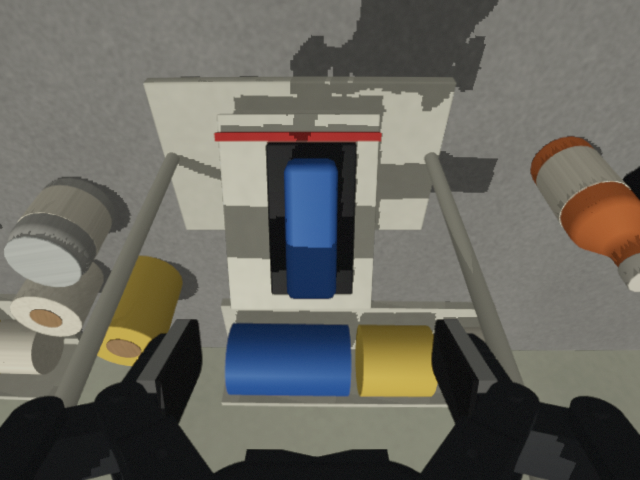

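Wrist view: the block is at (313,228), with its base corners near (268,143), (356,143), (353,294) and (272,294). The red lip is at row 136, and the posts are well clear of the gripper. I'll cross-check the height with PnP.

Run:
```python
from h import *
s=arm.sense();C=cam('wrist',s);R,e,K,d=C
g=cv2.imread('pics/w1.png'); 
# predicted overlay for stand hypotheses
px=np.array([[268,143],[356,143],[353,294],[272,294]],float)
ob=np.array([[-60,33,14],[-60,-33,14],[60,-33,14],[60,33,14]],float)/1e3
ob[:,1]*=-1 # image left is robot right (-y)
ok,r,t=cv2.solvePnP(ob,px,K,d)
M=R@cv2.Rodrigues(r)[0]; p=R@t[:,0]+e
print('pnp origin',p,'mid',p+M@[0,0,.023]);print(np.round(M,3))
# fit block pose: tilt fixed 26, yaw, pos ; add side/top block_mid
S,Tp=cam('side'),cam('top')
def f(q,w=1):
    Mb=Ro.from_euler('z',q[3]).as_matrix()@Ro.from_euler('y',-26,degrees=True).as_matrix()
    o=q[:3]-Mb@[0,0,.023]
    return np.r_[(proj(C,ob@Mb.T+o)-px).ravel(),(proj(S,[q[:3]])[0]-[319.5,218.4])/3*w,(proj(Tp,[q[:3]])[0]-[260.2,211.1])/3*w]
for w in(0,1):
  z=least_squares(lambda q:f(q,w),[.6,.235,.1,0]);print(z.x,np.round(z.fun,1))
# lip/stand: base corners, slope
q=np.array([[145,84],[455,80]]);
for u in q:
  v=cv2.undistortPoints(u.reshape(1,1,2).astype(float),K,d)[0,0];D=R@[*v,1]; print('base front corner',e+D*(.012-e[2])/D[2])
t=C
for X in([.561,.224],):
  for m in([-.012,0,.049],):print(proj(C,T(*X,.03,[[.06-.08*.899,.06,.085-.08*.438],[.06-.08*.899,-.06,.085-.08*.438],[.06+.08*.899,.06,.085+.08*.438]])))
```

```text
pnp origin [0.62093118 0.23483865 0.07799688] mid [0.60902551 0.23444941 0.09767183]
[[ 0.855 -0.028 -0.518]
 [ 0.023  1.    -0.017]
 [ 0.518  0.003  0.855]]
[0.60736509 0.23449027 0.10216178 0.0261363 ] [-1.5  0.4  1.5  0.4 -0.2 -0.5  0.1 -0.4 -0.  -0.   0.   0. ]
[0.60739944 0.23448745 0.10211554 0.0261364 ] [-1.5  0.4  1.5  0.4 -0.2 -0.5  0.1 -0.5 -0.  -0.4  0.   0.1]
base front corner [0.53984401 0.09961875 0.012     ]
base front corner [0.53047308 0.34518665 0.012     ]
[[380.25159052 120.45293918]
 [219.01064261 121.18490376]
 [371.84781875 312.70808328]]
```

Call:
carry_out(
  plan=[
    {"tx": -2, "ty": -1, "tz": 30, "wx": 0, "wy": 0, "wz": 0, "fingers": 85},
    {"tx": -2, "ty": -1, "tz": 35, "wx": 0, "wy": 0, "wz": 0, "fingers": 85},
    {"tx": -2, "ty": -1, "tz": 35, "wx": 0, "wy": 0, "wz": 0, "fingers": 85},
    {"tx": 0, "ty": 0, "tz": 25, "wx": 0, "wy": 0, "wz": 0, "fingers": 85},
    {"tx": 0, "ty": 0, "tz": 15, "wx": 0, "wy": 0, "wz": 0, "fingers": 85},
    {"tx": 0, "ty": 0, "tz": 13, "wx": 0, "wy": 0, "wz": 0, "fingers": 85},
    {"tx": 0, "ty": 0, "tz": 0, "wx": 0, "wy": 0, "wz": 0, "fingers": 85},
  ],
)

```text
clock: 3.65
eef_pos: [0.6022, 0.234, 0.1123]
eef_rot: [[-0.899, -0.028, 0.436], [-0.025, 1.0, 0.012], [-0.436, -0.0, -0.9]]
ft_force: [-1.0, 0.0, 0.4]
opening: 0.085
finger_force: 0.0
```

Call:
carry_out(
  plan=[
    {"tx": 0, "ty": 0, "tz": 0, "wx": 0, "wy": 0, "wz": 0, "fingers": 20},
    {"tx": 0, "ty": 0, "tz": 0, "wx": 0, "wy": 0, "wz": 0, "fingers": 20},
    {"tx": 0, "ty": 0, "tz": 0, "wx": 0, "wy": 0, "wz": 0, "fingers": 20},
    {"tx": 0, "ty": 0, "tz": 0, "wx": 0, "wy": 0, "wz": 0, "fingers": 20},
    {"tx": 0, "ty": 0, "tz": 0, "wx": 0, "wy": 0, "wz": 0, "fingers": 20},
    {"tx": 0, "ty": 0, "tz": 0, "wx": 0, "wy": 0, "wz": 0, "fingers": 20},
  ],
)

```text
clock: 4.4
eef_pos: [0.6023, 0.234, 0.114]
eef_rot: [[-0.898, -0.027, 0.438], [-0.024, 1.0, 0.013], [-0.438, 0.001, -0.899]]
ft_force: [-4.6, -0.3, 6.4]
opening: 0.0352
finger_force: 60.6
```

Call:
carry_out(
  plan=[
    {"tx": 0, "ty": 0, "tz": -8, "wx": 0, "wy": 0, "wz": 0, "fingers": 20},
    {"tx": 0, "ty": 0, "tz": -20, "wx": 0, "wy": 0, "wz": 0, "fingers": 20},
    {"tx": 0, "ty": 0, "tz": -30, "wx": 0, "wy": 0, "wz": 0, "fingers": 20},
    {"tx": 10, "ty": 0, "tz": -30, "wx": 0, "wy": 0, "wz": 0, "fingers": 20},
    {"tx": 20, "ty": 0, "tz": -30, "wx": 0, "wy": 0, "wz": 0, "fingers": 20},
    {"tx": 20, "ty": 0, "tz": -25, "wx": 0, "wy": 0, "wz": 0, "fingers": 20},
    {"tx": 0, "ty": 0, "tz": 0, "wx": 0, "wy": 0, "wz": 0, "fingers": 20},
  ],
)

```text
clock: 5.28
eef_pos: [0.4931, 0.2309, 0.2211]
eef_rot: [[-0.899, -0.028, 0.438], [-0.025, 1.0, 0.014], [-0.438, 0.001, -0.899]]
ft_force: [0.5, 0.4, -3.5]
opening: 0.0353
finger_force: 60.6
```

Run:
```python
from h import *
s=arm.sense();print(s['clock'],s['eef_pos'],s['opening'],s['finger_force'],np.round(s['ft_force'],1))
w=arm.capture('wrist');a=arm.capture('side');arm.capture('top')
cv2.imwrite('pics/w2.png',np.vstack([np.hstack([w,a])])[::1,:,::-1][:, :])
cv2.imwrite('pics/w2s.png',cv2.resize(np.hstack([w,a])[:,:,::-1],(800,300),interpolation=3))
C=cam('wrist',s)
for c in('wrist','side','top'):print(c,best('block_mid',c))
for t in('lid_hinge','lid_edge','bar_pivot','bar_end','case'):
  for c in('side','top'):print(t,c,best(t,c)[:2])
print(proj(C,[s['eef_pos']+s['eef_rot']@[0,0,.012]]))
```

```text
5.275 [0.49310122 0.23090194 0.22109372] 0.03528725034180076 60.56118607521057 [ 0.5  0.4 -3.5]
wrist [([316.5, 329.5], 0.83)]
side [([196.8, 286.9], 0.96), ([174.1, 212.1], 0.93), ([285.8, 206.2], 0.63)]
top [([244.7, 356.8], 0.9), ([142.0, 324.5], 0.59), ([258.3, 244.8], 0.57), ([267.6, 240.7], 0.48)]
lid_hinge side [([449.8, 345.2], 0.9), ([238.7, 272.7], 0.7)]
lid_hinge top [([449.2, 203.3], 0.55)]
lid_edge side []
lid_edge top [([470.5, 171.3], 0.68), ([338.6, 296.2], 0.56)]
bar_pivot side [([377.3, 320.8], 0.57), ([476.1, 305.7], 0.29)]
bar_pivot top [([365.6, 161.7], 0.48)]
bar_end side [([379.2, 277.7], 0.83)]
bar_end top [([400.5, 228.4], 0.54)]
case side [([419.2, 374.0], 0.61)]
case top [([442.0, 232.3], 0.7)]
[[317.59415883 323.11562651]]
```

View pics/w2s.png

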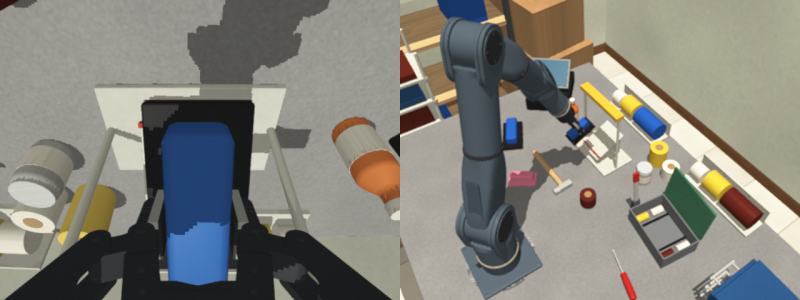

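The wrist view shows the block firmly held with its base front corners near (227,165) and (408,160). The side view shows it clear of the stand. Next I measure its pose in the hand and refine the case pose.

Run:
```python
from h import *
s=arm.sense();C=cam('wrist',s);R,e,K,d=C
# in-hand: block x = -tool x (block x up slope), lz = -tool z ; params dx,dy,dz,pitch,yaw
px=np.array([[227,165],[408,160]],float)
for dx in(-.01,0,.01):
  for dz in(.008,.012):
    P=s['eef_pos']+np.array([[.06+dx,-.033,dz+.009],[.06+dx,.033,dz+.009],[.05+dx,-.018,dz-.023],[.05+dx,.018,dz-.023]])@s['eef_rot'].T
    print(dx,dz,np.round(proj(C,P)).tolist())
w=cv2.imread('pics/w2.png')[:,:640]
cv2.imwrite('pics/w2c.png',cv2.resize(w[130:470,180:480],(600,680))[:600])
S,Tp=cam('side'),cam('top')
ob=[('lid_hinge',S,(448.2,342.2)),('lid_hinge',S,(449.8,345.2)),('lid_hinge',Tp,(447.4,201.2)),('lid_hinge',Tp,(449.2,203.3)),
('lid_edge',S,(474.5,302.2)),('lid_edge',Tp,(470.2,174.6)),('lid_edge',Tp,(470.5,171.3)),('bar_pivot',S,(379.6,325.5)),('bar_pivot',S,(377.3,320.8)),('bar_pivot',Tp,(400.1,238.8)),
('bar_end',S,(381.7,279.2)),('bar_end',S,(379.2,277.7)),('bar_end',Tp,(399,226.9)),('bar_end',Tp,(400.5,228.4)),('case',S,(417.5,374.2)),('case',S,(419.2,374)),('case',Tp,(440.8,232.4)),('case',Tp,(442,232.3))]
def f(p):
    c=casepts(p[3],p[4]); return np.concatenate([proj(C,T(*p[:3],[c[k]]))[0]-o for k,C,o in ob])
z=least_squares(f,[.56,-.26,-.1,1.7,1.8],loss='soft_l1');print(z.x,np.sqrt(np.diag(np.linalg.inv(z.jac.T@z.jac)))*2)
# case floor/rim overlay on top & side crops
p=z.x
b=cv2.imread('pics/top0.png');a=cv2.imread('pics/side0.png')
q=[[sx*.08,sy*.12,.075] for sx,sy in((1,1),(1,-1),(-1,-1),(-1,1))]
fl=[[sx*.075,sy*.0575,.019] for sx,sy in((1,1),(1,-1),(-1,-1),(-1,1))]
out=[]
for im,Cc,(x0,y0) in((a,S,(340,270)),(b,Tp,(380,155))):
    im=im[y0:y0+150,x0:x0+150].copy(); im=cv2.resize(im,(600,600),interpolation=cv2.INTER_CUBIC)
    for Q,col in((q,(0,0,255)),(fl,(255,255,0))):
        pp=((proj(Cc,T(*p[:3],Q))-[x0,y0]+.5)*4).astype(int); cv2.polylines(im,[pp],True,col,1)
    out.append(im[:,:])
cv2.imwrite('pics/case.png',cv2.resize(np.hstack(out),(800,400),interpolation=3))
```

```text
-0.01 0.008 [[227.0, 194.0], [408.0, 194.0], [257.0, 250.0], [379.0, 250.0]]
-0.01 0.012 [[229.0, 192.0], [406.0, 192.0], [259.0, 246.0], [377.0, 246.0]]
0 0.008 [[225.0, 167.0], [410.0, 167.0], [255.0, 218.0], [380.0, 217.0]]
0 0.012 [[227.0, 165.0], [408.0, 165.0], [257.0, 214.0], [378.0, 214.0]]
0.01 0.008 [[223.0, 138.0], [412.0, 138.0], [254.0, 183.0], [382.0, 183.0]]
0.01 0.012 [[225.0, 137.0], [410.0, 137.0], [256.0, 181.0], [380.0, 180.0]]
[ 0.56446365 -0.26082862 -0.11676359  1.73980701  1.70279464] [0.00273046 0.00224397 0.02315475 0.03627431 0.03204759]
```

View pics/case.png

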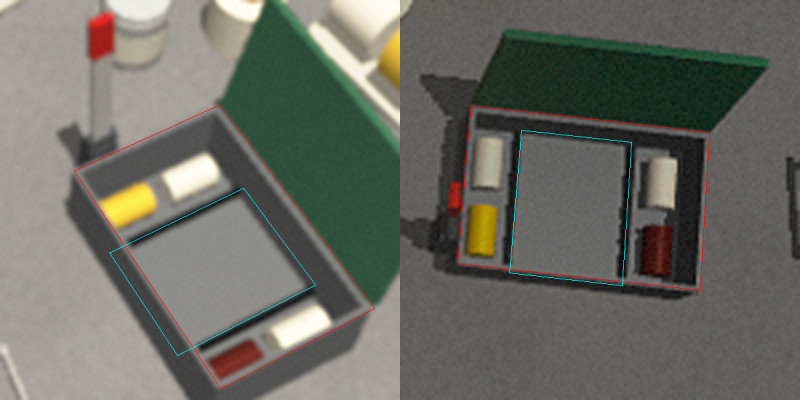

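View pics/w2c.png

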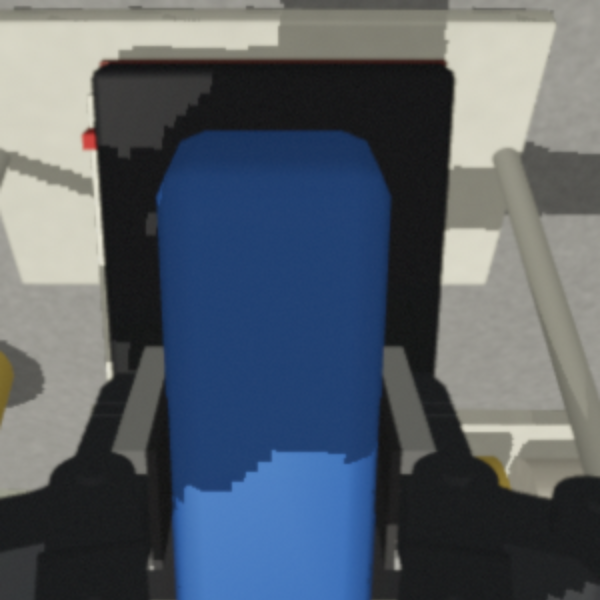

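The fitted case rim overlays the case edges in both views, so the case is at (0.5645, -0.261) with yaw -6.7°. The block is held centred and level, its middle 12 mm ahead of the TCP. Now I plan the carry.

Run:
```python
from h import *
A=[.46,.17,.37];RA=Rt(0,12);B=[.5645,-.2608,.37];RB=Rt(-6.7,0)
plan(A,RA,6);plan(B,RB,11,A,RA)
```

```text
{'tx': -5.5, 'ty': -10.0, 'tz': -25.2, 'wx': 0.1, 'wy': 2.3, 'wz': 0.2}
{'tx': -4.5, 'ty': -10.0, 'tz': -25.3, 'wx': 0.1, 'wy': 2.4, 'wz': 0.3}
{'tx': -3.5, 'ty': -10.0, 'tz': -25.5, 'wx': 0.1, 'wy': 2.3, 'wz': 0.2}
{'tx': -2.5, 'ty': -10.0, 'tz': -25.6, 'wx': 0.1, 'wy': 2.3, 'wz': 0.3}
{'tx': -1.5, 'ty': -10.1, 'tz': -25.6, 'wx': 0.0, 'wy': 2.3, 'wz': 0.2}
{'tx': -0.5, 'ty': -10.1, 'tz': -25.7, 'wx': 0.1, 'wy': 2.4, 'wz': 0.2}
end [0.46 0.17 0.37]
{'tx': -9.3, 'ty': -39.2, 'tz': 2.0, 'wx': 0.1, 'wy': 1.1, 'wz': 0.6}
{'tx': -9.7, 'ty': -39.0, 'tz': 1.8, 'wx': 0.0, 'wy': 1.1, 'wz': 0.6}
{'tx': -10.2, 'ty': -39.0, 'tz': 1.7, 'wx': 0.1, 'wy': 1.1, 'wz': 0.6}
{'tx': -10.6, 'ty': -38.8, 'tz': 1.5, 'wx': 0.1, 'wy': 1.1, 'wz': 0.6}
{'tx': -11.1, 'ty': -38.8, 'tz': 1.4, 'wx': 0.0, 'wy': 1.0, 'wz': 0.6}
{'tx': -11.5, 'ty': -38.6, 'tz': 1.2, 'wx': 0.1, 'wy': 1.1, 'wz': 0.6}
{'tx': -11.9, 'ty': -38.5, 'tz': 1.1, 'wx': 0.0, 'wy': 1.1, 'wz': 0.6}
{'tx': -12.3, 'ty': -38.3, 'tz': 0.8, 'wx': 0.1, 'wy': 1.1, 'wz': 0.7}
{'tx': -12.8, 'ty': -38.2, 'tz': 0.6, 'wx': 0.1, 'wy': 1.1, 'wz': 0.6}
{'tx': -13.2, 'ty': -38.1, 'tz': 0.5, 'wx': 0.0, 'wy': 1.1, 'wz': 0.6}
{'tx': -13.7, 'ty': -37.9, 'tz': 0.2, 'wx': 0.1, 'wy': 1.1, 'wz': 0.6}
end [ 0.5646 -0.2608  0.37  ]
```

Call:
carry_out(
  plan=[
    {"tx": -5, "ty": -10, "tz": -25, "wx": 0.1, "wy": 2.3, "wz": 0.2, "fingers": 20},
    {"tx": -4, "ty": -10, "tz": -25, "wx": 0.1, "wy": 2.4, "wz": 0.3, "fingers": 20},
    {"tx": -4, "ty": -10, "tz": -26, "wx": 0.1, "wy": 2.3, "wz": 0.2, "fingers": 20},
    {"tx": -3, "ty": -10, "tz": -26, "wx": 0.1, "wy": 2.3, "wz": 0.3, "fingers": 20},
    {"tx": -1, "ty": -10, "tz": -26, "wx": 0, "wy": 2.3, "wz": 0.2, "fingers": 20},
    {"tx": 0, "ty": -10, "tz": -26, "wx": 0.1, "wy": 2.4, "wz": 0.2, "fingers": 20},
    {"tx": -9, "ty": -39, "tz": 2, "wx": 0.1, "wy": 1.1, "wz": 0.6, "fingers": 20},
    {"tx": -10, "ty": -39, "tz": 2, "wx": 0, "wy": 1.1, "wz": 0.6, "fingers": 20},
  ],
)

```text
clock: 7.08
eef_pos: [0.4779, 0.0912, 0.3709]
eef_rot: [[-0.985, 0.019, 0.17], [0.019, 1.0, -0.0], [-0.17, 0.003, -0.985]]
ft_force: [0.7, 0.4, -3.8]
opening: 0.035
finger_force: 60.6
```

Call:
carry_out(
  plan=[
    {"tx": -10, "ty": -39, "tz": 2, "wx": 0.1, "wy": 1.1, "wz": 0.6, "fingers": 20},
    {"tx": -11, "ty": -39, "tz": 1, "wx": 0.1, "wy": 1.1, "wz": 0.6, "fingers": 20},
    {"tx": -11, "ty": -39, "tz": 1, "wx": 0, "wy": 1, "wz": 0.6, "fingers": 20},
    {"tx": -11, "ty": -39, "tz": 1, "wx": 0.1, "wy": 1.1, "wz": 0.6, "fingers": 20},
    {"tx": -12, "ty": -38, "tz": 1, "wx": 0, "wy": 1.1, "wz": 0.6, "fingers": 20},
    {"tx": -12, "ty": -38, "tz": 1, "wx": 0.1, "wy": 1.1, "wz": 0.7, "fingers": 20},
    {"tx": -13, "ty": -38, "tz": 1, "wx": 0.1, "wy": 1.1, "wz": 0.6, "fingers": 20},
    {"tx": -13, "ty": -38, "tz": 0, "wx": 0, "wy": 1.1, "wz": 0.6, "fingers": 20},
  ],
)

```text
clock: 8.07
eef_pos: [0.5537, -0.2221, 0.3709]
eef_rot: [[-0.994, 0.106, 0.018], [0.106, 0.994, 0.0], [-0.017, 0.002, -1.0]]
ft_force: [0.2, 0.9, -3.1]
opening: 0.0352
finger_force: 60.6
```

Call:
carry_out(
  plan=[
    {"tx": -14, "ty": -38, "tz": 0, "wx": 0.1, "wy": 1.1, "wz": 0.6, "fingers": 20},
    {"tx": 0, "ty": 0, "tz": 0, "wx": 0, "wy": 0, "wz": 0, "fingers": 20},
    {"tx": 0, "ty": 0, "tz": 0, "wx": 0, "wy": 0, "wz": 0, "fingers": 20},
  ],
)

```text
clock: 8.45
eef_pos: [0.5633, -0.2596, 0.3708]
eef_rot: [[-0.993, 0.116, -0.002], [0.116, 0.993, 0.001], [0.002, 0.001, -1.0]]
ft_force: [-0.7, 0.3, -3.1]
opening: 0.0353
finger_force: 60.8
```

Run:
```python
from h import *
s=arm.sense();print(s['clock'],s['opening'],np.round(s['ft_force'],1))
print(Ro.from_matrix(s['eef_rot']).as_matrix().round(3))
plan([.5645,-.2608,.10],Rt(-6.7,0),7)
w=arm.capture('wrist');cv2.imwrite('pics/w3.png',w[:,:,::-1])
# overlay: rim & bay through wrist camera
C=cam('wrist',s);p=(.5645,-.2608,-.1168);im=w[:,:,::-1].copy()
for Q in([[sx*.08,sy*.12,.075] for sx,sy in((1,1),(1,-1),(-1,-1),(-1,1))],):
    cv2.polylines(im,[proj(C,T(*p,Q)).astype(int)],True,(255,255,0),1)
cv2.imwrite('pics/w3o.png',im)
```

```text
8.45 0.03528973644394467 [-0.7  0.3 -3.1]
[[-0.993  0.116 -0.002]
 [ 0.116  0.993  0.001]
 [ 0.002  0.001 -1.   ]]
{'tx': -0.3, 'ty': -0.2, 'tz': 38.7, 'wx': 0.0, 'wy': -0.0, 'wz': 0.0}
{'tx': -0.2, 'ty': -0.2, 'tz': 38.7, 'wx': 0.0, 'wy': -0.0, 'wz': 0.0}
{'tx': -0.3, 'ty': -0.1, 'tz': 38.6, 'wx': 0.0, 'wy': -0.0, 'wz': 0.0}
{'tx': -0.2, 'ty': -0.2, 'tz': 38.7, 'wx': 0.0, 'wy': -0.1, 'wz': 0.0}
{'tx': -0.2, 'ty': -0.2, 'tz': 38.7, 'wx': 0.0, 'wy': 0.0, 'wz': 0.0}
{'tx': -0.2, 'ty': -0.2, 'tz': 38.7, 'wx': 0.0, 'wy': 0.0, 'wz': 0.0}
{'tx': -0.1, 'ty': -0.2, 'tz': 38.7, 'wx': 0.1, 'wy': 0.0, 'wz': 0.0}
end [ 0.5644 -0.2608  0.1   ]
```

View pics/w3o.png

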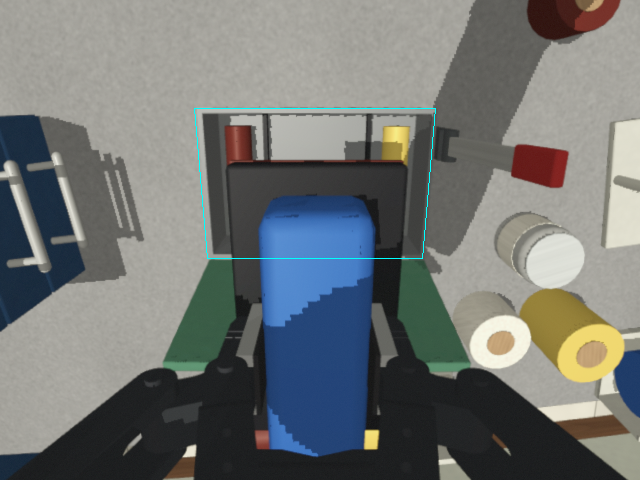

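Wrist view: the fitted rim lies on the real one from (196,108) to (436,108), and the block is centred and square over the bay. Lowering.

Call:
carry_out(
  plan=[
    {"tx": -1, "ty": -1, "tz": 40, "wx": 0, "wy": 0, "wz": 0, "fingers": 20},
    {"tx": 0, "ty": 0, "tz": 45, "wx": 0, "wy": 0, "wz": 0, "fingers": 20},
    {"tx": 0, "ty": 0, "tz": 45, "wx": 0, "wy": 0, "wz": 0, "fingers": 20},
    {"tx": 0, "ty": 0, "tz": 45, "wx": 0, "wy": 0, "wz": 0, "fingers": 20},
    {"tx": 0, "ty": 0, "tz": 45, "wx": 0, "wy": 0, "wz": 0, "fingers": 20},
    {"tx": 0, "ty": 0, "tz": 35, "wx": 0, "wy": 0, "wz": 0, "fingers": 20},
    {"tx": 0, "ty": 0, "tz": 20, "wx": 0, "wy": 0, "wz": 0, "fingers": 20},
    {"tx": 0, "ty": 0, "tz": 15, "wx": 0, "wy": 0, "wz": 0, "fingers": 20},
  ],
)

```text
clock: 9.5
eef_pos: [0.5642, -0.2599, 0.0807]
eef_rot: [[-0.993, 0.115, -0.001], [0.115, 0.993, 0.001], [0.001, 0.001, -1.0]]
ft_force: [0.2, -0.7, -3.1]
opening: 0.035
finger_force: 60.8
```

Call:
carry_out(
  plan=[
    {"tx": 0, "ty": 0, "tz": 15, "wx": 0, "wy": 0, "wz": 0, "fingers": 20},
    {"tx": 0, "ty": 0, "tz": 10, "wx": 0, "wy": 0, "wz": 0, "fingers": 20},
    {"tx": 0, "ty": 0, "tz": 6, "wx": 0, "wy": 0, "wz": 0, "fingers": 20},
    {"tx": 0, "ty": 0, "tz": 4, "wx": 0, "wy": 0, "wz": 0, "fingers": 20},
    {"tx": 0, "ty": 0, "tz": 2, "wx": 0, "wy": 0, "wz": 0, "fingers": 20},
    {"tx": 0, "ty": 0, "tz": 0, "wx": 0, "wy": 0, "wz": 0, "fingers": 20},
  ],
)

```text
clock: 10.25
eef_pos: [0.564, -0.2612, 0.0444]
eef_rot: [[-0.993, 0.116, -0.001], [0.116, 0.993, 0.0], [0.001, 0.0, -1.0]]
ft_force: [-0.3, 0.6, -2.6]
opening: 0.0351
finger_force: 60.8
```

Call:
carry_out(
  plan=[
    {"tx": 0, "ty": 0, "tz": 2, "wx": 0, "wy": 0, "wz": 0, "fingers": 20},
    {"tx": 0, "ty": 0, "tz": 0, "wx": 0, "wy": 0, "wz": 0, "fingers": 20},
  ],
)

```text
clock: 10.5
eef_pos: [0.5638, -0.2611, 0.0422]
eef_rot: [[-0.993, 0.116, -0.001], [0.116, 0.993, 0.0], [0.001, 0.0, -1.0]]
ft_force: [-0.5, 0.0, -2.6]
opening: 0.0349
finger_force: 60.8
```

Call:
carry_out(
  plan=[
    {"tx": 0, "ty": 0, "tz": 2, "wx": 0, "wy": 0, "wz": 0, "fingers": 20},
    {"tx": 0, "ty": 0, "tz": 0, "wx": 0, "wy": 0, "wz": 0, "fingers": 20},
  ],
)

```text
clock: 10.75
eef_pos: [0.5638, -0.2611, 0.04]
eef_rot: [[-0.993, 0.116, -0.001], [0.116, 0.993, 0.001], [0.001, 0.0, -1.0]]
ft_force: [0.4, 1.0, -3.6]
opening: 0.0351
finger_force: 60.8
```

Call:
carry_out(
  plan=[
    {"tx": 0, "ty": 0, "tz": 2, "wx": 0, "wy": 0, "wz": 0, "fingers": 20},
    {"tx": 0, "ty": 0, "tz": 0, "wx": 0, "wy": 0, "wz": 0, "fingers": 20},
  ],
)

```text
clock: 11.0
eef_pos: [0.5637, -0.2611, 0.038]
eef_rot: [[-0.993, 0.116, -0.001], [0.116, 0.993, 0.0], [0.001, 0.0, -1.0]]
ft_force: [-0.6, 0.8, -3.1]
opening: 0.0354
finger_force: 60.8
```

Call:
carry_out(
  plan=[
    {"tx": 0, "ty": 0, "tz": 2, "wx": 0, "wy": 0, "wz": 0, "fingers": 20},
    {"tx": 0, "ty": 0, "tz": 0, "wx": 0, "wy": 0, "wz": 0, "fingers": 20},
  ],
)

```text
clock: 11.25
eef_pos: [0.5639, -0.2612, 0.0365]
eef_rot: [[-0.993, 0.116, -0.001], [0.116, 0.993, 0.0], [0.001, 0.0, -1.0]]
ft_force: [-1.9, 0.2, 2.9]
opening: 0.0349
finger_force: 61.4
```

Call:
carry_out(
  plan=[
    {"tx": 0, "ty": 0, "tz": 1, "wx": 0, "wy": 0, "wz": 0, "fingers": 20},
    {"tx": 0, "ty": 0, "tz": 0, "wx": 0, "wy": 0, "wz": 0, "fingers": 20},
  ],
)

```text
clock: 11.5
eef_pos: [0.564, -0.2612, 0.0365]
eef_rot: [[-0.993, 0.117, -0.0], [0.117, 0.993, 0.0], [0.0, 0.0, -1.0]]
ft_force: [-3.9, 2.1, 13.3]
opening: 0.0351
finger_force: 62.9
```

Call:
carry_out(
  plan=[
    {"tx": 0, "ty": 0, "tz": -1, "wx": 0, "wy": 0, "wz": 0, "fingers": 55},
    {"tx": 0, "ty": 0, "tz": 0, "wx": 0, "wy": 0, "wz": 0, "fingers": 55},
    {"tx": 0, "ty": 0, "tz": 0, "wx": 0, "wy": 0, "wz": 0, "fingers": 55},
    {"tx": 0, "ty": 0, "tz": 0, "wx": 0, "wy": 0, "wz": 0, "fingers": 55},
    {"tx": 0, "ty": 0, "tz": -10, "wx": 0, "wy": 0, "wz": 0, "fingers": 55},
    {"tx": 0, "ty": 0, "tz": -25, "wx": 0, "wy": 0, "wz": 0, "fingers": 55},
    {"tx": 0, "ty": 0, "tz": -45, "wx": 0, "wy": 0, "wz": 0, "fingers": 55},
    {"tx": 0, "ty": 0, "tz": -50, "wx": 0, "wy": 0, "wz": 0, "fingers": 55},
  ],
)

```text
clock: 12.5
eef_pos: [0.5636, -0.2611, 0.1678]
eef_rot: [[-0.993, 0.116, -0.002], [0.116, 0.993, 0.001], [0.002, 0.0, -1.0]]
ft_force: [1.4, -0.6, -0.4]
opening: 0.055
finger_force: 0.0
```

Call:
carry_out(
  plan=[
    {"tx": 10, "ty": 0, "tz": -50, "wx": 0, "wy": 0, "wz": 0, "fingers": 0},
    {"tx": 20, "ty": 0, "tz": -50, "wx": 0, "wy": 0, "wz": 0, "fingers": 0},
    {"tx": 20, "ty": 0, "tz": -50, "wx": 0, "wy": 0, "wz": 0, "fingers": 0},
    {"tx": 20, "ty": 0, "tz": -40, "wx": 0, "wy": 0, "wz": 0, "fingers": 0},
    {"tx": 0, "ty": 0, "tz": 0, "wx": 0, "wy": 0, "wz": 0, "fingers": 0},
    {"tx": 0, "ty": 0, "tz": 0, "wx": 0, "wy": 0, "wz": 0, "fingers": 0},
  ],
)

```text
clock: 13.25
eef_pos: [0.4946, -0.2529, 0.3562]
eef_rot: [[-0.993, 0.116, -0.001], [0.116, 0.993, 0.001], [0.001, 0.0, -1.0]]
ft_force: [-0.4, 1.3, -0.7]
opening: 0.0001
finger_force: 0.0
```

Run:
```python
from h import *
s=arm.sense();print(s['clock'],s['eef_pos'],s['opening'],np.round(s['ft_force'],1))
w=arm.capture('wrist');im=w[:,:,::-1].copy();C=cam('wrist',s);p=(.5645,-.2608,-.1168)
for Q in([[sx*.08,sy*.12,.075] for sx,sy in((1,1),(1,-1),(-1,-1),(-1,1))],[[sx*.06,sy*.033,.019] for sx,sy in((1,1),(1,-1),(-1,-1),(-1,1))]):
    cv2.polylines(im,[proj(C,T(*p,Q)).astype(int)],True,(255,255,0),1)
cv2.imwrite('pics/w4.png',im)
for t in('lid_hinge','lid_edge','bar_pivot','bar_end','block_mid'):print(t,best(t,'wrist'))
print(proj(C,T(*p,[*[casepts(1.74,1.70)[k] for k in('lid_hinge','lid_edge','bar_pivot','bar_end')],(0,0,.028)])).round())
```

```text
13.25 [ 0.49455381 -0.25285511  0.35622325] 5.3814680805407536e-05 [-0.4  1.3 -0.7]
lid_hinge []
lid_edge [([316.6, 243.6], 0.7), ([320.6, 451.5], 0.66)]
bar_pivot [([448.8, 217.0], 0.84)]
bar_end [([556.9, 280.2], 0.92)]
block_mid [([315.4, 241.8], 0.63), ([253.3, 43.3], 0.23)]
[[317. 320.]
 [317. 452.]
 [447. 217.]
 [548. 279.]
 [317. 240.]]
```

View pics/w4.png

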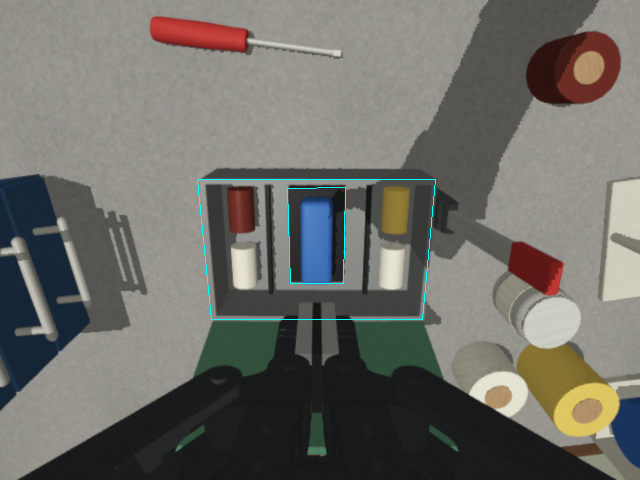

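The block sits squarely in the bay: its base lies on the drawn outline, columns 289–344 and rows 187–284. The lid and bar match the fit. Next I compute the lid sweep with the fingers closed.

Run:
```python
from h import *
r=.125;prev=np.array([.16,.205])
for th in [1.75,1.65,1.55,1.45,1.35,1.25,1.15,1.05,.95,.85,.75,.65,.55,.45,.35,.25,.18,.12,.06,0]:
    p=np.array([.08-r*np.cos(th)+.01*np.sin(th)+.011,.075+r*np.sin(th)+.01*np.cos(th)+.014])
    print(th,p.round(3),'tx %.1f tz %.1f'%tuple((prev-p)*[1e3,1e3]));prev=p
```

```text
1.75 [0.123 0.21 ] tx 36.9 tz -5.2
1.65 [0.111 0.213] tx 12.3 tz -2.6
1.55 [0.098 0.214] tx 12.5 tz -1.4
1.45 [0.086 0.214] tx 12.5 tz -0.1
1.35 [0.073 0.213] tx 12.5 tz 1.1
1.25 [0.061 0.211] tx 12.3 tz 2.4
1.15 [0.049 0.207] tx 12.0 tz 3.6
1.05 [0.037 0.202] tx 11.6 tz 4.8
0.95 [0.026 0.196] tx 11.1 tz 5.9
0.85 [0.016 0.19 ] tx 10.4 tz 7.0
0.75 [0.006 0.182] tx 9.7 tz 8.0
0.65 [-0.002  0.173] tx 8.8 tz 8.9
0.55 [-0.01   0.163] tx 7.9 tz 9.7
0.45 [-0.017  0.152] tx 6.9 tz 10.5
0.35 [-0.023  0.141] tx 5.8 tz 11.1
0.25 [-0.028  0.13 ] tx 4.6 tz 11.6
0.18 [-0.03   0.121] tx 2.6 tz 8.4
0.12 [-0.032  0.114] tx 1.7 tz 7.3
0.06 [-0.033  0.106] tx 1.3 tz 7.4
0 [-0.034  0.099] tx 0.8 tz 7.5
```

Call:
carry_out(
  plan=[
    {"tx": -40, "ty": 0, "tz": 0, "wx": 0, "wy": 0, "wz": 0, "fingers": 0},
    {"tx": -50, "ty": 0, "tz": 0, "wx": 0, "wy": 0, "wz": 0, "fingers": 0},
    {"tx": -50, "ty": 0, "tz": 0, "wx": 0, "wy": 0, "wz": 0, "fingers": 0},
    {"tx": -50, "ty": 0, "tz": 0, "wx": 0, "wy": 0, "wz": 0, "fingers": 0},
    {"tx": -40, "ty": 0, "tz": 0, "wx": 0, "wy": 0, "wz": 0, "fingers": 0},
    {"tx": 0, "ty": 0, "tz": 0, "wx": 0, "wy": 0, "wz": 0, "fingers": 0},
  ],
)

```text
clock: 14.3
eef_pos: [0.7253, -0.279, 0.3519]
eef_rot: [[-0.993, 0.114, -0.005], [0.114, 0.993, 0.002], [0.005, 0.002, -1.0]]
ft_force: [0.3, 0.2, -1.2]
opening: -0.0003
finger_force: 0.0
```

Call:
carry_out(
  plan=[
    {"tx": 0, "ty": 0, "tz": 30, "wx": 0, "wy": 0, "wz": 0, "fingers": 0},
    {"tx": 0, "ty": 0, "tz": 40, "wx": 0, "wy": 0, "wz": 0, "fingers": 0},
    {"tx": 0, "ty": 0, "tz": 40, "wx": 0, "wy": 0, "wz": 0, "fingers": 0},
    {"tx": 0, "ty": 0, "tz": 30, "wx": 0, "wy": 0, "wz": 0, "fingers": 0},
    {"tx": 0, "ty": 0, "tz": 0, "wx": 0, "wy": 0, "wz": 0, "fingers": 0},
  ],
)

```text
clock: 14.92
eef_pos: [0.7211, -0.2793, 0.2135]
eef_rot: [[-0.993, 0.117, -0.006], [0.117, 0.993, 0.002], [0.006, 0.001, -1.0]]
ft_force: [-0.6, -1.0, 0.7]
opening: -0.0002
finger_force: 0.0
```

Call:
carry_out(
  plan=[
    {"tx": 10, "ty": 0, "tz": 0, "wx": 0, "wy": 0, "wz": 0, "fingers": 0},
    {"tx": 12, "ty": 0, "tz": 0, "wx": 0, "wy": 0, "wz": 0, "fingers": 0},
    {"tx": 12, "ty": 0, "tz": 0, "wx": 0, "wy": 0, "wz": 0, "fingers": 0},
    {"tx": 12, "ty": 0, "tz": 0, "wx": 0, "wy": 0, "wz": 0, "fingers": 0},
    {"tx": 12, "ty": 0, "tz": 0, "wx": 0, "wy": 0, "wz": 0, "fingers": 0},
  ],
)

```text
clock: 15.55
eef_pos: [0.6661, -0.2736, 0.2194]
eef_rot: [[-0.993, 0.116, 0.005], [0.116, 0.993, -0.002], [-0.005, -0.001, -1.0]]
ft_force: [3.1, 0.1, 2.3]
opening: 0.0002
finger_force: 1.4
```

Call:
carry_out(
  plan=[
    {"tx": 12, "ty": 0, "tz": 2, "wx": 0, "wy": 0, "wz": 0, "fingers": 0},
    {"tx": 12.5, "ty": 0, "tz": 2, "wx": 0, "wy": 0, "wz": 0, "fingers": 0},
    {"tx": 12.5, "ty": 0, "tz": 3, "wx": 0, "wy": 0, "wz": 0, "fingers": 0},
    {"tx": 12.5, "ty": 0, "tz": 4, "wx": 0, "wy": 0, "wz": 0, "fingers": 0},
    {"tx": 12, "ty": 0, "tz": 4, "wx": 0, "wy": 0, "wz": 0, "fingers": 0},
  ],
)

```text
clock: 16.18
eef_pos: [0.605, -0.2665, 0.2042]
eef_rot: [[-0.993, 0.116, 0.005], [0.116, 0.993, -0.002], [-0.005, -0.001, -1.0]]
ft_force: [3.2, -0.2, 0.0]
opening: 0.0001
finger_force: 1.2
```

Call:
carry_out(
  plan=[
    {"tx": 11.5, "ty": 0, "tz": 5, "wx": 0, "wy": 0, "wz": 0, "fingers": 0},
    {"tx": 11, "ty": 0, "tz": 6, "wx": 0, "wy": 0, "wz": 0, "fingers": 0},
    {"tx": 10.5, "ty": 0, "tz": 7, "wx": 0, "wy": 0, "wz": 0, "fingers": 0},
    {"tx": 9.5, "ty": 0, "tz": 8, "wx": 0, "wy": 0, "wz": 0, "fingers": 0},
    {"tx": 9, "ty": 0, "tz": 9, "wx": 0, "wy": 0, "wz": 0, "fingers": 0},
    {"tx": 8, "ty": 0, "tz": 9.5, "wx": 0, "wy": 0, "wz": 0, "fingers": 0},
    {"tx": 7, "ty": 0, "tz": 10.5, "wx": 0, "wy": 0, "wz": 0, "fingers": 0},
  ],
)

```text
clock: 17.05
eef_pos: [0.5376, -0.258, 0.1454]
eef_rot: [[-0.993, 0.116, -0.001], [0.116, 0.993, 0.001], [0.001, 0.0, -1.0]]
ft_force: [1.9, -0.9, 1.2]
opening: 0.0
finger_force: 0.8
```

Call:
carry_out(
  plan=[
    {"tx": 4, "ty": 0, "tz": 11, "wx": 0, "wy": 0, "wz": 0, "fingers": 0},
    {"tx": 3, "ty": 0, "tz": 10, "wx": 0, "wy": 0, "wz": 0, "fingers": 0},
    {"tx": 2, "ty": 0, "tz": 8, "wx": 0, "wy": 0, "wz": 0, "fingers": 0},
    {"tx": 1, "ty": 0, "tz": 7, "wx": 0, "wy": 0, "wz": 0, "fingers": 0},
    {"tx": 1, "ty": 0, "tz": 5, "wx": 0, "wy": 0, "wz": 0, "fingers": 0},
    {"tx": 0, "ty": 0, "tz": 3, "wx": 0, "wy": 0, "wz": 0, "fingers": 0},
    {"tx": 0, "ty": 0, "tz": 1, "wx": 0, "wy": 0, "wz": 0, "fingers": 0},
  ],
)

```text
clock: 17.92
eef_pos: [0.5272, -0.2568, 0.1011]
eef_rot: [[-0.993, 0.116, -0.001], [0.116, 0.993, 0.0], [0.001, 0.0, -1.0]]
ft_force: [-1.0, -1.1, 1.7]
opening: 0.0002
finger_force: 0.6
```

Call:
carry_out(
  plan=[
    {"tx": 0, "ty": 0, "tz": 2, "wx": 0, "wy": 0, "wz": 0, "fingers": 0},
    {"tx": 0, "ty": 0, "tz": 1, "wx": 0, "wy": 0, "wz": 0, "fingers": 0},
    {"tx": 0, "ty": 0, "tz": 1, "wx": 0, "wy": 0, "wz": 0, "fingers": 0},
    {"tx": 0, "ty": 0, "tz": 0, "wx": 0, "wy": 0, "wz": 0, "fingers": 0},
  ],
)

```text
clock: 18.42
eef_pos: [0.5273, -0.2569, 0.099]
eef_rot: [[-0.993, 0.116, 0.0], [0.116, 0.993, 0.0], [-0.0, 0.0, -1.0]]
ft_force: [-5.9, 3.6, 20.4]
opening: -0.0002
finger_force: 10.1
```

The lid is shut: the tip is at 85 mm with 20 N of reaction. Now over to the bar.

Call:
carry_out(
  plan=[
    {"tx": 0, "ty": 0, "tz": -10, "wx": 0, "wy": 0, "wz": 0, "fingers": 0},
    {"tx": 0, "ty": 0, "tz": -40, "wx": 0, "wy": 0, "wz": 0, "fingers": 0},
    {"tx": 0, "ty": 0, "tz": -50, "wx": 0, "wy": 0, "wz": 0, "fingers": 0},
    {"tx": 0, "ty": 0, "tz": -50, "wx": 0, "wy": 0, "wz": 0, "fingers": 0},
    {"tx": 0, "ty": 0, "tz": -50, "wx": 0, "wy": 0, "wz": 0, "fingers": 0},
    {"tx": 0, "ty": 0, "tz": -45, "wx": 0, "wy": 0, "wz": 0, "fingers": 0},
    {"tx": 0, "ty": 0, "tz": 0, "wx": 0, "wy": 0, "wz": 0, "fingers": 0},
  ],
)

```text
clock: 19.3
eef_pos: [0.5288, -0.2577, 0.3462]
eef_rot: [[-0.993, 0.116, 0.006], [0.116, 0.993, -0.002], [-0.006, -0.002, -1.0]]
ft_force: [0.7, -0.1, -0.8]
opening: -0.0001
finger_force: 0.0
```

Run:
```python
from h import *
s=arm.sense();print(s['clock'],s['eef_pos'],np.round(s['ft_force'],1))
w=arm.capture('wrist');C=cam('wrist',s);p=(.5645,-.2608,-.1168)
arm.capture('side');arm.capture('top')
for c in('wrist','side','top'):
  Cc=C if c=='wrist' else cam(c)
  for t in('bar_pivot','bar_end','lid_edge'):print(c,t,best(t,c))
  for b in(1.7,1.8,1.9):print(b,proj(Cc,T(*p,[casepts(0,b)[k] for k in('bar_pivot','bar_end','lid_edge')])).round().tolist())
im=w[:,:,::-1].copy();cv2.imwrite('pics/w5.png',im)
r=.125;prev=np.array([.205,.225])
for th in [1.75,1.65,1.55,1.45,1.35,1.25,1.15,1.05,.95,.85,.75,.65,.55,.45,.35,.25,.18,.12,.06,0]:
    q=np.array([.1305-r*np.cos(th)+.005*np.sin(th)+.0145,.091+r*np.sin(th)+.005*np.cos(th)+.014])
    print(th,q.round(3),'ty %.1f tz %.1f'%tuple((prev-q)*[-1e3,1e3]));prev=q
```

```text
19.3 [ 0.5287907  -0.25768949  0.34624154] [ 0.7 -0.1 -0.8]
wrist bar_pivot [([456.4, 183.2], 0.75)]
wrist bar_end []
wrist lid_edge [([319.7, 141.8], 0.7)]
1.7 [[455.0, 183.0], [570.0, 231.0], [318.0, 144.0]]
1.8 [[455.0, 183.0], [591.0, 230.0], [318.0, 144.0]]
1.9 [[455.0, 183.0], [610.0, 228.0], [318.0, 144.0]]
side bar_pivot [([373.4, 325.4], 0.56)]
side bar_end [([376.9, 275.0], 0.9)]
side lid_edge [([395.7, 370.3], 0.71)]
1.7 [[378.0, 321.0], [379.0, 277.0], [394.0, 371.0]]
1.8 [[378.0, 321.0], [376.0, 273.0], [394.0, 371.0]]
1.9 [[378.0, 321.0], [372.0, 270.0], [394.0, 371.0]]
top bar_pivot [([399.5, 240.3], 0.75)]
top bar_end [([448.2, 258.3], 0.65), ([397.6, 227.0], 0.58)]
top lid_edge [([448.1, 260.7], 0.72)]
1.7 [[399.0, 239.0], [401.0, 227.0], [447.0, 258.0]]
1.8 [[399.0, 239.0], [395.0, 227.0], [447.0, 258.0]]
1.9 [[399.0, 239.0], [388.0, 227.0], [447.0, 258.0]]
1.75 [0.172 0.227] ty -32.8 tz -2.1
1.65 [0.16  0.229] ty -12.3 tz -2.1
1.55 [0.147 0.23 ] ty -12.5 tz -0.9
1.45 [0.135 0.23 ] ty -12.5 tz 0.4
1.35 [0.123 0.228] ty -12.4 tz 1.6
1.25 [0.11  0.225] ty -12.2 tz 2.9
1.15 [0.099 0.221] ty -11.8 tz 4.1
1.05 [0.087 0.216] ty -11.4 tz 5.2
0.95 [0.076 0.21 ] ty -10.8 tz 6.3
0.85 [0.066 0.202] ty -10.1 tz 7.4
0.75 [0.057 0.194] ty -9.3 tz 8.3
0.65 [0.049 0.185] ty -8.4 tz 9.2
0.55 [0.041 0.175] ty -7.5 tz 10.0
0.45 [0.035 0.164] ty -6.4 tz 10.7
0.35 [0.029 0.153] ty -5.3 tz 11.3
0.25 [0.025 0.141] ty -4.2 tz 11.8
0.18 [0.023 0.132] ty -2.2 tz 8.5
0.12 [0.021 0.125] ty -1.4 tz 7.4
0.06 [0.021 0.117] ty -1.0 tz 7.4
0 [0.02 0.11] ty -0.5 tz 7.5
```

View pics/w5.png

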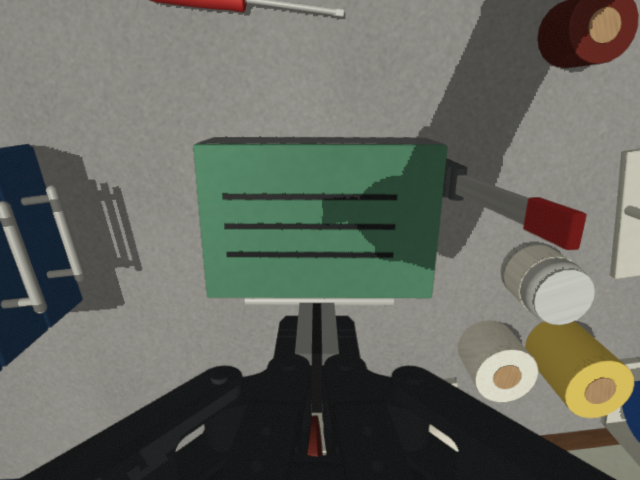

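The lid is flat shut (rim from (195,145) to (445,145)), and the bar tip at about (584,228) puts the bar near 1.77 rad. Moving to the bar's outer side.

Call:
carry_out(
  plan=[
    {"tx": 3, "ty": 40, "tz": 0, "wx": 0, "wy": 0, "wz": 0, "fingers": 0},
    {"tx": 3, "ty": 45, "tz": 0, "wx": 0, "wy": 0, "wz": 0, "fingers": 0},
    {"tx": 3, "ty": 45, "tz": 0, "wx": 0, "wy": 0, "wz": 0, "fingers": 0},
    {"tx": 0, "ty": 45, "tz": 0, "wx": 0, "wy": 0, "wz": 0, "fingers": 0},
    {"tx": 0, "ty": 41, "tz": 0, "wx": 0, "wy": 0, "wz": 0, "fingers": 0},
    {"tx": 0, "ty": 0, "tz": 0, "wx": 0, "wy": 0, "wz": 0, "fingers": 0},
    {"tx": 0, "ty": 0, "tz": 0, "wx": 0, "wy": 0, "wz": 0, "fingers": 0},
  ],
)

```text
clock: 20.78
eef_pos: [0.5435, -0.042, 0.3423]
eef_rot: [[-0.993, 0.116, -0.001], [0.116, 0.993, -0.0], [0.001, -0.0, -1.0]]
ft_force: [0.4, -0.5, -0.3]
opening: 0.0003
finger_force: 0.0
```

Call:
carry_out(
  plan=[
    {"tx": 0, "ty": 0, "tz": 30, "wx": 0, "wy": 0, "wz": 0, "fingers": 0},
    {"tx": 0, "ty": 0, "tz": 40, "wx": 0, "wy": 0, "wz": 0, "fingers": 0},
    {"tx": 0, "ty": 0, "tz": 35, "wx": 0, "wy": 0, "wz": 0, "fingers": 0},
    {"tx": 0, "ty": 0, "tz": 15, "wx": 0, "wy": 0, "wz": 0, "fingers": 0},
    {"tx": 0, "ty": 0, "tz": 0, "wx": 0, "wy": 0, "wz": 0, "fingers": 0},
    {"tx": 0, "ty": 0, "tz": 0, "wx": 0, "wy": 0, "wz": 0, "fingers": 0},
  ],
)

```text
clock: 21.52
eef_pos: [0.5443, -0.0417, 0.2236]
eef_rot: [[-0.993, 0.117, 0.001], [0.117, 0.993, 0.0], [-0.001, 0.0, -1.0]]
ft_force: [0.7, -1.2, -0.4]
opening: -0.0001
finger_force: 0.0
```

Call:
carry_out(
  plan=[
    {"tx": 0, "ty": -12, "tz": 0, "wx": 0, "wy": 0, "wz": 0, "fingers": 0},
    {"tx": 0, "ty": -12, "tz": 0, "wx": 0, "wy": 0, "wz": 0, "fingers": 0},
    {"tx": 0, "ty": -12, "tz": 0, "wx": 0, "wy": 0, "wz": 0, "fingers": 0},
    {"tx": 0, "ty": -12, "tz": 0, "wx": 0, "wy": 0, "wz": 0, "fingers": 0},
    {"tx": 0, "ty": -12, "tz": 0, "wx": 0, "wy": 0, "wz": 0, "fingers": 0},
    {"tx": 0, "ty": -12, "tz": 0, "wx": 0, "wy": 0, "wz": 0, "fingers": 0},
  ],
)

```text
clock: 22.28
eef_pos: [0.5351, -0.1135, 0.2224]
eef_rot: [[-0.993, 0.116, -0.001], [0.116, 0.993, 0.001], [0.001, 0.0, -1.0]]
ft_force: [1.1, 1.0, 1.5]
opening: 0.0
finger_force: 0.8
```

Call:
carry_out(
  plan=[
    {"tx": 0, "ty": -12.5, "tz": 0, "wx": 0, "wy": 0, "wz": 0, "fingers": 0},
    {"tx": 0, "ty": -12.5, "tz": 0, "wx": 0, "wy": 0, "wz": 0, "fingers": 0},
    {"tx": 0, "ty": -12, "tz": 1, "wx": 0, "wy": 0, "wz": 0, "fingers": 0},
    {"tx": 0, "ty": -12, "tz": 2, "wx": 0, "wy": 0, "wz": 0, "fingers": 0},
    {"tx": 0, "ty": -11.5, "tz": 4, "wx": 0, "wy": 0, "wz": 0, "fingers": 0},
    {"tx": 0, "ty": -11, "tz": 6, "wx": 0, "wy": 0, "wz": 0, "fingers": 0},
  ],
)

```text
clock: 23.02
eef_pos: [0.5267, -0.1847, 0.2089]
eef_rot: [[-0.993, 0.116, -0.001], [0.116, 0.993, 0.0], [0.001, 0.0, -1.0]]
ft_force: [0.1, 1.2, -0.3]
opening: -0.0002
finger_force: 0.6
```

Call:
carry_out(
  plan=[
    {"tx": 0, "ty": -9, "tz": 7.5, "wx": 0, "wy": 0, "wz": 0, "fingers": 0},
    {"tx": 0, "ty": -9, "tz": 8.5, "wx": 0, "wy": 0, "wz": 0, "fingers": 0},
    {"tx": 0, "ty": -8, "tz": 9, "wx": 0, "wy": 0, "wz": 0, "fingers": 0},
    {"tx": 0, "ty": -7, "tz": 10, "wx": 0, "wy": 0, "wz": 0, "fingers": 0},
    {"tx": 0, "ty": -6, "tz": 11, "wx": 0, "wy": 0, "wz": 0, "fingers": 0},
    {"tx": 0, "ty": -5, "tz": 11, "wx": 0, "wy": 0, "wz": 0, "fingers": 0},
    {"tx": 0, "ty": -4, "tz": 11, "wx": 0, "wy": 0, "wz": 0, "fingers": 0},
  ],
)

```text
clock: 23.9
eef_pos: [0.5211, -0.2317, 0.1404]
eef_rot: [[-0.993, 0.116, -0.001], [0.116, 0.993, 0.0], [0.001, 0.0, -1.0]]
ft_force: [-0.4, -0.3, 2.2]
opening: 0.0
finger_force: 0.5
```

Call:
carry_out(
  plan=[
    {"tx": 0, "ty": -2, "tz": 9, "wx": 0, "wy": 0, "wz": 0, "fingers": 0},
    {"tx": 0, "ty": -1, "tz": 8, "wx": 0, "wy": 0, "wz": 0, "fingers": 0},
    {"tx": 0, "ty": -1, "tz": 6, "wx": 0, "wy": 0, "wz": 0, "fingers": 0},
    {"tx": 0, "ty": 0, "tz": 4, "wx": 0, "wy": 0, "wz": 0, "fingers": 0},
    {"tx": 0, "ty": 0, "tz": 3, "wx": 0, "wy": 0, "wz": 0, "fingers": 0},
    {"tx": 0, "ty": 0, "tz": 1, "wx": 0, "wy": 0, "wz": 0, "fingers": 0},
    {"tx": 0, "ty": 0, "tz": 1, "wx": 0, "wy": 0, "wz": 0, "fingers": 0},
  ],
)

```text
clock: 24.78
eef_pos: [0.5207, -0.2355, 0.1099]
eef_rot: [[-0.993, 0.116, -0.001], [0.116, 0.993, 0.0], [0.001, 0.0, -1.0]]
ft_force: [-4.0, 1.6, 14.5]
opening: 0.0001
finger_force: 7.4
```

Call:
carry_out(
  plan=[
    {"tx": 0, "ty": 0, "tz": 0.5, "wx": 0, "wy": 0, "wz": 0, "fingers": 0},
    {"tx": 0, "ty": 0, "tz": 0, "wx": 0, "wy": 0, "wz": 0, "fingers": 0},
    {"tx": 0, "ty": 0, "tz": -20, "wx": 0, "wy": 0, "wz": 0, "fingers": 0},
    {"tx": 0, "ty": 0, "tz": -45, "wx": 0, "wy": 0, "wz": 0, "fingers": 0},
    {"tx": 10, "ty": 0, "tz": -50, "wx": 0, "wy": 0, "wz": 0, "fingers": 0},
    {"tx": 20, "ty": 0, "tz": -50, "wx": 0, "wy": 0, "wz": 0, "fingers": 0},
    {"tx": 10, "ty": 0, "tz": -50, "wx": 0, "wy": 0, "wz": 0, "fingers": 0},
    {"tx": 0, "ty": 0, "tz": 0, "wx": 0, "wy": 0, "wz": 0, "fingers": 0},
  ],
)

```text
clock: 25.78
eef_pos: [0.482, -0.2316, 0.3279]
eef_rot: [[-0.993, 0.117, 0.006], [0.117, 0.993, -0.002], [-0.006, -0.001, -1.0]]
ft_force: [0.9, 0.4, -0.7]
opening: 0.0001
finger_force: 0.0
```

Run:
```python
from h import *
s=arm.sense();print(s['clock'],s['eef_pos'],np.round(s['ft_force'],1))
w=arm.capture('wrist');C=cam('wrist',s);p=(.5645,-.2608,-.1168)
for t in('bar_pivot','bar_end','lid_edge'):print(t,best(t,'wrist'))
for b in(0,.06,.15):print(b,proj(C,T(*p,[casepts(0,b)[k] for k in('bar_pivot','bar_end','lid_edge')])).round().tolist())
cv2.imwrite('pics/w6.png',w[:,:,::-1])
```

```text
25.775 [ 0.48197432 -0.2315773   0.32793554] [ 0.9  0.4 -0.7]
bar_pivot [([435.2, 241.0], 0.78)]
bar_end [([273.9, 241.1], 0.8)]
lid_edge [([300.6, 199.7], 0.77)]
0 [[434.0, 238.0], [270.0, 238.0], [296.0, 199.0]]
0.06 [[434.0, 238.0], [270.0, 241.0], [296.0, 199.0]]
0.15 [[434.0, 238.0], [270.0, 247.0], [296.0, 199.0]]
```

View pics/w6.png

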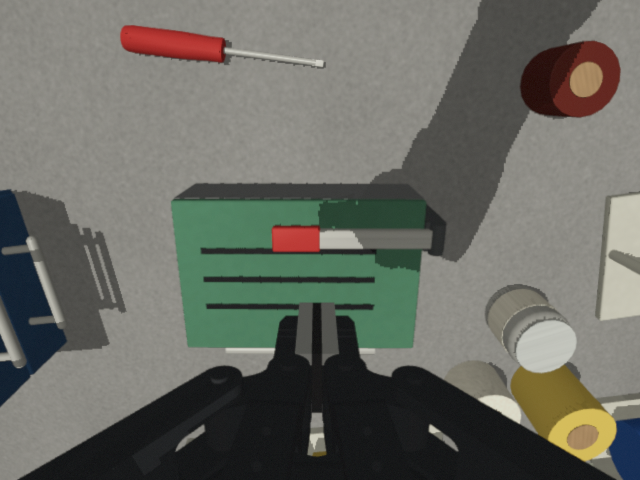

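The wrist view shows the lid shut and the bar flat across it, from the pivot at (434,239) to the tip at (273,239), which matches angle 0. The arm is clear.

```bash
python3 -c "
from cell import arm
print(arm.hand_in())"
```

```text
the job is handed in; nothing more can be done
None
```

I placed the block flat in the middle bay, closed the lid, swung the bar down flat across it and handed the job in at about 26 s with the arm clear; the hand-in call did not report a verdict.

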